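Half-light check on a bench photometer

ROBOT

A 6-joint arm with a two-finger parallel gripper is mounted at the origin on the work surface. World frame = base frame: x ahead of the robot, y to its left, z up, the work surface at z = 0. Lengths are in m, angles in rad, forces in N, time in s.
With the tool pointing down it reaches from about 0.375 to 0.9 m from the base axis. Payload 3.1 kg.
Tool frame: the origin (TCP) lies on the centre line of the jaws, within the pads' length; the fingertips stand 25 mm ahead of it and the grasp point (between the pads) lies 6 mm ahead of it; x points along the fingers, y is the direction in which the jaws open and shut, and the axes are right-handed (so a half turn about x gives the same grasp; the last joint's range is limited). The gripper opens to 87 mm and grips with 3 to 60 N. Pads are 19 mm wide; open, the fingers measure 117 mm over their backs; the gripper's body (75 mm by 190 mm) begins 51 mm behind the grasp point.
Start: joints at [1.063, 0.527, 1.433, -0, 1.181, -0.178], TCP at [0.202, 0.592, 0.248] pointing down, gripper open.
Joint ranges: [-3.08, 3.08], [-0.75, 2.2], [0.22, 2.44], [-1.43, 4.57], [0, 2.65], [-2.85, 2.85]. Speed limits (rad/s): [2.79, 2.79, 3.14, 3.14, 3.14, 3.14].

INTERFACE

Orientations are given as a unit quaternion [x, y, z, w].
In Python, from rig import robot gives the robot as it stands. The module is installed in compiled form; this text tells all that it offers.
- The arm moves only by the tool move_arm, never from a script. Its argument "commands" is a list of rows, each a list of 5 numbers: the gripper's target within -1 to 1 (shut at 1, half-way at 0, fully open at -1), then the shift along the tool's x, y, z in mm, then the turn about the tool's x in degrees. A call has 1 to 8 rows; each row is the pose to reach, as a shift and turn from the pose commanded when the call began, along the tool's axes at that moment; what a row does not reach only later rows make up. A row lasts 1/12 s, in which the tool goes at most 41.7 mm and 7.16 degrees, less where a joint would pass 70% of its speed; a pose out of reach is approached as far as the arm can. A call with a gripper value outside its range is refused whole. The fingers move at their own pace and stop on an object; "newtons" is the grip in N (left out, the last holds). Time passes only in rows, so rows that repeat a pose let the fingers close. It gives the time, the measured TCP pose, the force and the opening at its end, in the units of the state.
- robot.get_obs(): the state, without advancing time (a new reading comes with each control period).
- robot.camera(name): name is "scene" or "top" or "wrist"; returns a dict with "image" (384x512x3 uint8, red, green, blue), "fx", "fy", "cx", "cy" (pixels), "distortion" ([k1, k2, p1, p2, k3] as OpenCV has them; the pictures are not rectified), "xyz" and "rotation" of the camera in the world; the wrist camera has in their place "tool_from_camera" (4x4, takes a point from camera to tool coordinates, whose origin is the TCP and whose axes are the tool frame's). Camera axes: x right, y down, z forward; pixel columns grow to the right and rows downward; lengths in m; the calibration is good to about 2 mm. A picture is of the moment at which its call begins: read the wrist's pose just before it. There is no depth.
- robot.hand_in(): hands the job in, once; it reports no verdict.
Trained networks look in a picture, given as the dict that the camera call returned (one of the last four; its "shot" number tells which), for a name from the list of things; names that differ only in an ending like _2 or _b are one class to them, and where a whole thing is asked for, a point or a joint stands for the part that bears it (a point fixed in the world has none). Each returns a list of dicts, best first, with "p" (0 to 1); they miss things now and then, are a little off and sometimes report something else, mostly with a low value. They report only what shows in the picture. A call takes as long as a camera call.
- robot.regions_of(picture, name): "pixels" (384x512 bool, what is visible of it) and "bbox" ([left, top, right, bottom] in pixels, round what is visible of it).
The state is a dict: "time": time; "q": joint angles; "joint_velocities": joint speeds; "joint_torque": joint torques, N m; "position": TCP position; "tool_rot": TCP orientation; "ft_force": force on the tool from outside, world axes, zero at the start; "moment": the same for the moment, N m; "grip_width": finger opening in m.
Only numpy, scipy, OpenCV 4.12 (cv2) and the standard library are available. Lean on these libraries where they do the work, as an engineer would, in place of code of your own. Each camera call takes 0.05 s, during which the arm holds its last target.

TASK

Take the half-light check reading on the bench photometer: with its spring shutter still shut, press the round lamp key, then the square dark-zero key, then the wide start key, one at a time, each right down and up again. Then slide the black shutter tab against its spring to the long half-way mark and hold it there steadily for the reading, never letting it get near fully open: the program finishes while the gripper is still holding the shutter at half, because the spring shuts it as soon as it is let go. Leave the two triangular keys alone, and do not shift the jar in the bay, the bottles, the caps or the vial.

Things in the scene. Friction and masses are not known exactly. Their poses are not given: they have to be found in the camera images.
- photometer: white bench photometer, 250 x 320 mm, fixed; origin at the centre of its underside, +x from the key side to its rear, +y to its left; turned up to 0.3 rad. Front deck 60 mm high with one row of keys along y, 90 mm in front of the origin. Behind: lamp house (left) and detector house (right), 125 mm high, from 30 mm in front of to 120 mm behind the origin, between them a 66 mm open bay with a jar
- shutter (a joint): travel of the shutter, m: 0 shut (where the spring keeps it), 0.024 half, 0.048 fully open; grows as the tab is pulled along the photometer's -x (towards the operator). The spring pushes back with 3.0 N at 0, 6.6 N at half, 10.2 N fully open, with about 0.3 N friction
- tab (a point): centre of the shutter's upright black finger tab: 18 mm along the slot (x), 14 mm across it (y), 34 mm tall, foot 2.5 mm above the flat house top, centre 19.5 mm above it. Free space above; lamp house top level with the slot on its left, open bay on its right. Moves with the shutter; the white line on its top is the pointer. Axes as the photometer's
- half_mark (a point): point on the slot, at house-top height, where the long half-way mark is engraved: the tab's centre stands over it (in the photometer's x) at half travel. Fixed to the photometer; short marks show shut and fully open, 24 mm to either side
- lamp_key (a joint): round key, 24 mm across, leftmost in the row: lamp. Key travel straight down, m: 0 up, 0.005 fully down; sprung, about 1.5 N starts it and 4.5 N takes it fully down; it comes up again when let go. It counts as pressed at 0.0035
- lamp_key_top (a point): centre of the top face of the round key, 9 mm above the key panel when up. Site axes as the photometer's
- zero_key (a joint): square key, 21 mm, 57 mm to the right of the round one: dark zero. Key travel straight down, m: 0 up, 0.005 fully down; sprung, about 1.5 N starts it and 4.5 N takes it fully down; it comes up again when let go. It counts as pressed at 0.0035
- zero_key_top (a point): centre of the top face of the square key, 9 mm above the key panel when up. Site axes as the photometer's
- start_key (a joint): wide bar key, 46 mm along y by 20 mm, 68 mm to the right of the square one: start. Key travel straight down, m: 0 up, 0.005 fully down; sprung, about 1.5 N starts it and 4.5 N takes it fully down; it comes up again when let go. It counts as pressed at 0.0035
- start_key_top (a point): centre of the top face of the wide key, 9 mm above the key panel when up. Site axes as the photometer's
- up_key (a joint): first small triangular key, 68 mm to the right of the wide key; not to be pressed. Travel in m, 0 up, 0.005 fully down
- down_key (a joint): second small triangular key, 44 mm farther right; not to be pressed. Travel in m, 0 up, 0.005 fully down
- jar: sample jar standing loose in the photometer's bay, 46 mm across, 52 mm tall, its top 12 mm below the house tops; to be left alone
- bottle_a: amber sample bottle with a cap, 58 mm across, 125 mm tall, beside the photometer; origin under its centre; to be left alone
- bottle_b: clear sample bottle of the same size beside the photometer; origin under its centre; to be left alone
- bottle_c: green sample bottle of the same size beside the photometer; origin under its centre; to be left alone
- cap_top: screw cap, 29 mm across, 16 mm tall, lying on top of the detector house; origin under its centre; to be left alone
- cap_table: screw cap of the same size lying on the table right of the photometer; origin under its centre; to be left alone
- vial: glass vial with a black cap, 26 mm across, 62 mm tall, standing on the table right of the photometer; origin under its centre; to be left alone

How it is judged:
On the way, in this order (a step that is already met when the one before it is completed fails the run):
1. round lamp key pressed down alone, shutter shut (value of joint lamp_key above 0.0035 m and value of joint each of zero_key, start_key below 0.002 m and value of joint shutter below 0.003 m), for 0.05 s.
2. square dark-zero key pressed down alone, shutter shut (value of joint zero_key above 0.0035 m and value of joint each of lamp_key, start_key below 0.002 m and value of joint shutter below 0.003 m), for 0.05 s.
3. wide start key pressed down alone, shutter shut (value of joint start_key above 0.0035 m and value of joint each of lamp_key, zero_key below 0.002 m and value of joint shutter below 0.003 m), for 0.05 s.
4. shutter held steadily at half travel by the gripper, all keys up (value of joint shutter between 0.02 and 0.028 m and velocity of joint shutter between -0.01 and 0.01 m/s and contact force between the fingers and shutter above 2 N and value of joint each of lamp_key, zero_key, start_key below 0.002 m), for 1 s.
At the end, for the whole second after the job is handed in: The shutter stands at half travel, 24 mm within 4 mm, at rest (under 10 mm/s), held there by the gripper's fingers (over 2 N between fingers and shutter), and all keys are up. The program ends while holding (all of step 4); the arm keeps its last pose, push and grip.
It fails at once if the shutter was let near fully open (over 42 of 48 mm) (value of joint shutter above 0.042 m).
It fails at once if a triangular key was pressed (value of joint any of up_key, down_key above 0.003 m).
It fails at once if two keys were pressed together (value of joint each of lamp_key, zero_key above 0.003 m or value of joint each of zero_key, start_key above 0.003 m or value of joint each of lamp_key, start_key above 0.003 m).
It fails at once if a bystander (jar, bottle, cap or vial) was shifted more than 20 mm (distance of any of jar, bottle_a, bottle_b, bottle_c, cap_top, cap_table, vial from where it was at the start of the episode above 0.02 m).
It fails at once if a bottle was knocked over (angle between any of jar, bottle_a, bottle_b, bottle_c's own z axis and vertical above 0.5 rad).
It also fails if it takes over 51 s, if anything falls off the work surface, if the arm or the gripper's body presses on something with over 40 N, if the wrist force passes 120 N, or if a joint passes its speed limit or range.

## Working session

There is one attempt and no reset: what is moved stays moved. The work goes in short steps, Python scripts to look and compute and a tool call to move; the robot and the scene stay as the last step left them, time stands still between calls to the robot, and variables do not carry over. Pictures are saved under pics/ and viewed, and the job is handed in when it is done.

Besides the shell and the picture viewer there is one more tool, called after "Emit:" by a JSON object that holds its "name" and its "arguments", one argument or row to a line. move_arm: Moves the arm, as the interface text tells. Its arguments: {"type":"object","properties":{"commands":{"type":"array","items":{"type":"array","items":{"type":"number"}}},"newtons":{"type":"number"}},"required":["commands"]}

```bash
mkdir -p pics
python3 - <<'E'
from rig import robot
import cv2,pickle
o=robot.get_obs();print({k:o[k] for k in('time','position','tool_rot','grip_width','ft_force')})
for n in('scene','top','wrist'):
    c=robot.camera(n);cv2.imwrite(f'pics/{n}0.png',c['image'][:,:,::-1])
    pickle.dump(c,open(f'{n}0.pkl','wb'))
    print(n,{k:v for k,v in c.items() if k!='image'})
    for t in('photometer','lamp_key','zero_key','start_key','tab','jar','up_key','cap_top'):
        r=robot.regions_of(c,t)
        print(t,[(round(x['p'],2),x['bbox'],int(x['pixels'].sum())) for x in r[:3]])
E
```

```text
{'time': 0.0, 'position': array([0.20145848, 0.59092024, 0.24658567]), 'tool_rot': array([ 0.11499236,  0.69781558, -0.11643088,  0.69733351]), 'grip_width': 0.08721755605751194, 'ft_force': array([-0.20973285, -0.2334758 , -0.3145112 ])}
scene {'fx': 441.2829331886674, 'fy': 441.2829331886674, 'cx': 253.68719851553456, 'cy': 196.72639389087618, 'distortion': array([0.02328151, 0.        , 0.        , 0.        , 0.        ]), 'xyz': array([1.32815271, 0.03386011, 0.70727056]), 'rotation': array([ 0.62377133,  0.64756448, -0.30698343, -0.31197877]), 'shot': 1}
photometer [(0.96, [154.7, 182.2, 317.7, 290.9], 13598)]
lamp_key []
zero_key []
start_key [(0.46, [215.8, 194.1, 232.2, 200.3], 119)]
tab [(0.68, [254.6, 197.8, 261.8, 217.1], 136), (0.63, [223.8, 213.0, 248.0, 243.9], 576)]
jar [(0.58, [227.0, 212.5, 248.5, 243.1], 567)]
up_key []
cap_top [(0.69, [171.9, 201.2, 187.7, 212.2], 174)]
top {'fx': 408.37023866543564, 'fy': 408.37023866543564, 'cx': 251.6358168069475, 'cy': 189.6528480607316, 'distortion': array([0.0179962, 0.       , 0.       , 0.       , 0.       ]), 'xyz': array
[... 579 characters left out ...]
1.9, 213.1, 313.7, 221.4], 32)]
cap_top []
wrist {'fx': 310.12676366671496, 'fy': 310.12676366671496, 'cx': 257.62290310746266, 'cy': 188.49396150226104, 'distortion': array([-0.06712742,  0.        ,  0.        ,  0.        ,  0.        ]), 'tool_from_camera': array([[ 1.97526499e-04, -2.44886401e-01,  9.69551758e-01,
        -1.37688722e-01],
       [ 9.99999980e-01,  6.62564553e-05, -1.86994855e-04,
         1.04105933e-04],
       [-1.84465658e-05,  9.69551776e-01,  2.44886409e-01,
        -6.61932955e-02],
       [ 0.00000000e+00,  0.00000000e+00,  0.00000000e+00,
         1.00000000e+00]]), 'shot': 3}
photometer []
lamp_key []
zero_key []
start_key []
tab []
jar []
up_key []
cap_top []
```

Run:
```python
import cv2
a=cv2.imread('pics/top0.png')[100:280,160:400];cv2.imwrite('pics/top0c.png',cv2.resize(a,None,fx=3.3,fy=3.3,interpolation=cv2.INTER_CUBIC))
```

```text
(no output)
```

View pics/top0c.png

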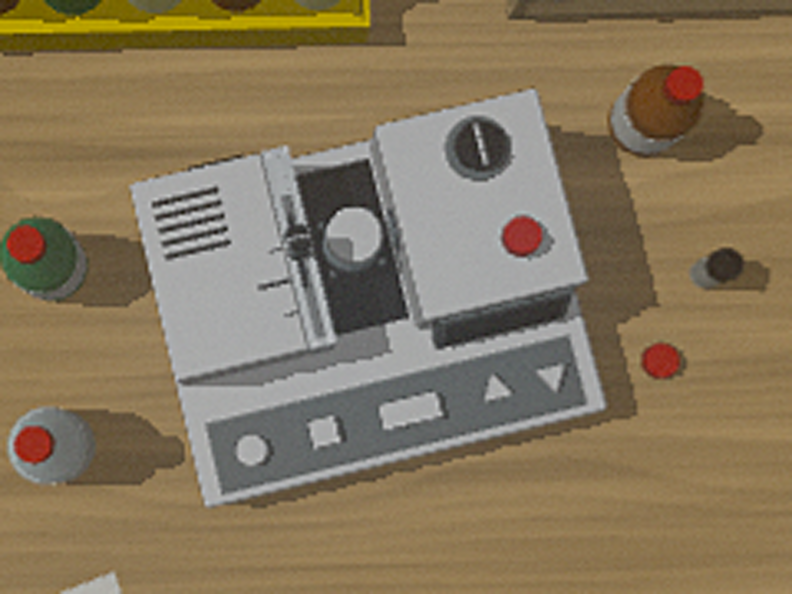

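View pics/scene0.png

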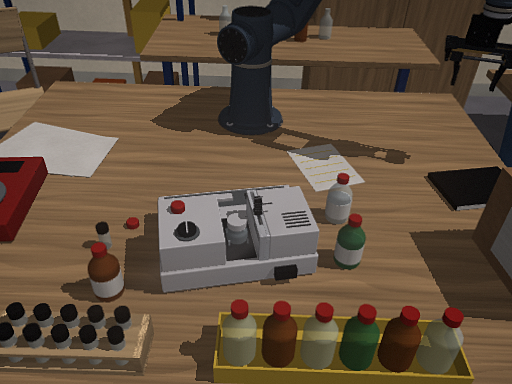

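View pics/top0.png

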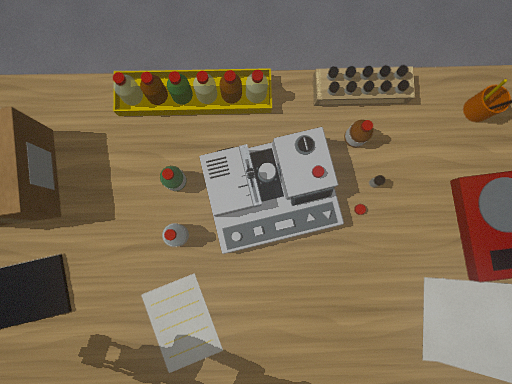

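Top crop: the photometer is turned about 0.2 rad. The keys lie along the lower edge at roughly (236,236), (258,231) and (284,225), with the two triangles to their right. The tab is at about (250,174).

```bash
cat > h.py <<'E'
import numpy as np,cv2
from scipy.spatial.transform import Rotation as R
from scipy.optimize import least_squares
def ray(c,uv,obs=None):
    K=np.array([[c['fx'],0,c['cx']],[0,c['fy'],c['cy']],[0,0,1]])
    n=cv2.undistortPoints(np.array([[uv]],float),K,c['distortion'])[0,0]
    d=np.array([n[0],n[1],1.])
    if 'xyz' in c: return np.array(c['xyz']),R.from_quat(c['rotation']).apply(d)
    T=c['tool_from_camera'];Rt=R.from_quat(obs['tool_rot'])
    return obs['position']+Rt.apply(T[:3,3]),Rt.apply(T[:3,:3]@d)
def atz(c,uv,z,obs=None):
    o,d=ray(c,uv,obs);return (o+d*(z-o[2])/d[2])
# key offsets along photometer y
KY=np.array([0,-57,-125,-193,-237])/1000
def fitkeys(P):  # P: dict idx->xy ; returns lamp xy, yaw
    f=lambda p:np.concatenate([np.array(P[i])-(p[:2]+KY[i]*np.array([-np.sin(p[2]),np.cos(p[2])])) for i in P])
    s=least_squares(f,[.4,.1,0.2]);return s.x,s.fun
E
python3 - <<'E'
from h import *
import pickle
c=pickle.load(open('top0.pkl','rb'))
P={0:(252,450),1:(325,431),2:(411,411),3:(496,387),4:(550,377)}
P={i:atz(c,(160+u/3.3-.35,100+v/3.3-.35),.069)[:2] for i,(u,v) in P.items()}
for i in P: print(i,P[i].round(4))
p,f=fitkeys(P);print(p,(f*1000).round(1))
t=atz(c,(160+298/3.3,100+240/3.3),.1615);print('tab',t)
x,y=p[:2];w=p[2];ex=np.array([np.cos(w),np.sin(w)]);ey=np.array([-ex[1],ex[0]])
print('tab rel lamp',(t[:2]-p[:2])@ex,(t[:2]-p[:2])@ey)
from rig import robot
o=robot.get_obs();print(R.from_quat(o['tool_rot']).as_matrix().round(3))
E
```

```text
0 [0.4859 0.0725]
1 [0.4988 0.0167]
2 [ 0.5122 -0.0494]
3 [ 0.5288 -0.1153]
4 [ 0.5354 -0.1571]
[0.48608803 0.07305616 0.21533633] [-0.2 -0.5  0.5 -0.7 -0.6 -0.4  1.5  0.2 -1.3  1.4]
tab [0.63067163 0.0340376  0.1615    ]
tab rel lamp 0.13290704562748726 -0.06901145482762212
[[-0.     0.323  0.946]
 [-0.     0.946 -0.323]
 [-1.    -0.    -0.   ]]
```

Emit:
{"name": "move_arm", "arguments": {
  "commands": [
    [1,3,-28,27,-4],
    [1,5,-56,54,-8],
    [1,8,-84,81,-12],
    [1,10,-112,108,-16],
    [1,12,-140,135,-20],
    [1,14,-168,162,-24],
    [1,15,-196,189,-28],
    [1,17,-224,216,-31.2]
  ],
  "newtons": 30
}}

```text
time: 2.02
position: [0.3345, 0.3083, 0.2309]
tool_rot: [-0.077, 0.702, 0.078, 0.703]
ft_force: [0.3, -0.9, -0.0]
grip_width: 0.0417
```

```bash
cat >> h.py <<'E'
def delta(o,tgt,yaw=None):
    Rt=R.from_quat(o['tool_rot']);d=Rt.inv().apply(np.array(tgt)-o['position'])*1000
    ty=Rt.apply([0,1,0]);a=np.arctan2(ty[1],ty[0])-np.pi/2
    print('delta mm',d.round(1),'turn deg',None if yaw is None else round(-np.degrees(yaw-a),2),'| pos',o['position'].round(4),'yaw',round(a,4),'w',round(o['grip_width'],4),'t',round(o['time'],2),'F',np.round(o['ft_force'],1))
E
python3 - <<'E'
from h import *
from rig import robot
delta(robot.get_obs(),[.47,.02,.23],.215)
E
```

```text
delta mm [   0.9 -310.8   69.5] turn deg 0.26 | pos [0.3345 0.3083 0.2309] yaw 0.2195 w 0.0417 t 2.02 F [ 0.3 -0.9 -0. ]
```

Emit:
{"name": "move_arm", "arguments": {
  "commands": [
    [1,0,-39,9,0],
    [1,0,-78,18,0],
    [1,0,-117,27,0],
    [1,0,-156,36,0],
    [1,0,-195,45,0],
    [1,0,-234,54,0],
    [1,0,-273,62,0],
    [1,0,-311,70,0]
  ]
}}

```text
time: 2.68
position: [0.4696, 0.0188, 0.2309]
tool_rot: [-0.076, 0.703, 0.076, 0.703]
ft_force: [-0.2, 0.5, 0.1]
grip_width: 0.0007
```

Emit:
{"name": "move_arm", "arguments": {
  "commands": [
    [1,0,0,0,0],
    [1,0,0,0,0],
    [1,0,0,0,0]
  ]
}}

```text
time: 2.93
position: [0.4682, 0.0212, 0.2304]
tool_rot: [-0.075, 0.703, 0.076, 0.703]
ft_force: [-0.6, 0.9, 0.7]
grip_width: 0.0008
```

Run:
```python
from h import *
from rig import robot
import pickle
o=robot.get_obs();c=robot.camera('wrist')
pickle.dump((o,c),open('w1.pkl','wb'))
cv2.imwrite('pics/w1.png',c['image'][:,:,::-1])
delta(o,[.47,.02,.23],.215)
for t in('lamp_key','zero_key','start_key','up_key','tab','jar'):
    r=robot.regions_of(c,t)
    print(t,[(round(x['p'],2),x['bbox'],np.argwhere(x['pixels']).mean(0)[::-1].round(1)) for x in r[:3]])
```

```text
delta mm [ 0.4 -1.5  1.5] turn deg -0.02 | pos [0.4682 0.0212 0.2304] yaw 0.2147 w 0.0008 t 2.93 F [-0.6  0.9  0.7]
lamp_key [(0.63, [291.5, 197.6, 316.8, 212.6], array([302.6, 204.7]))]
zero_key [(0.71, [237.1, 195.5, 260.4, 215.1], array([247.5, 205.8]))]
start_key [(0.91, [154.8, 196.6, 203.5, 214.4], array([181.1, 204. ]))]
up_key [(0.7, [101.9, 201.6, 125.3, 218.0], array([115.9, 207.2]))]
tab [(0.42, [157.3, 197.4, 204.1, 212.3], array([180.2, 204.3]))]
jar []
```

View pics/w1.png

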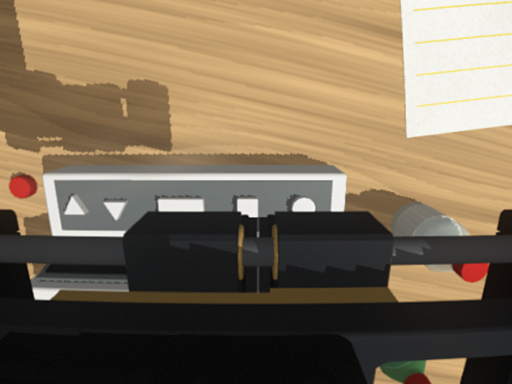

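Wrist picture: the photometer's front deck spans columns 45–345 and rows 170–235. The fingers hide the lower halves of the lamp (303,205), zero (247,205) and start (181,205) keys, so I'm backing off a bit.

Emit:
{"name": "move_arm", "arguments": {
  "commands": [
    [1,0,0,-30,0],
    [1,0,0,-45,0],
    [1,0,0,-45,0],
    [1,0,0,-45,0],
    [1,0,0,-45,0]
  ]
}}

```text
time: 3.7
position: [0.4262, 0.0113, 0.231]
tool_rot: [-0.076, 0.702, 0.076, 0.704]
ft_force: [-0.7, -0.2, 0.1]
grip_width: 0.0006
```

Run:
```python
from h import *
from rig import robot
import pickle
o=robot.get_obs();c=robot.camera('wrist')
cv2.imwrite('pics/w2.png',cv2.resize(c['image'][120:260,20:380,::-1],None,fx=2.2,fy=2.2,interpolation=cv2.INTER_CUBIC))
P={}
for i,t in enumerate(('lamp_key','zero_key','start_key')):
    r=robot.regions_of(c,t)
    for x in r[:2]:
        m=np.argwhere(x['pixels']).mean(0)[::-1]; b=x['bbox']
        print(t,round(x['p'],2),b,m.round(1),atz(c,m,.069,o).round(4))
pickle.dump((o,c),open('w2.pkl','wb'))
delta(o,[.486,.073,.23],.215)
```

```text
delta mm [ 1.1 47.4 71.6] turn deg 0.06 | pos [0.4262 0.0113 0.231 ] yaw 0.216 w 0.0006 t 3.7 F [-0.7 -0.2  0.1]
```

View pics/w2.png

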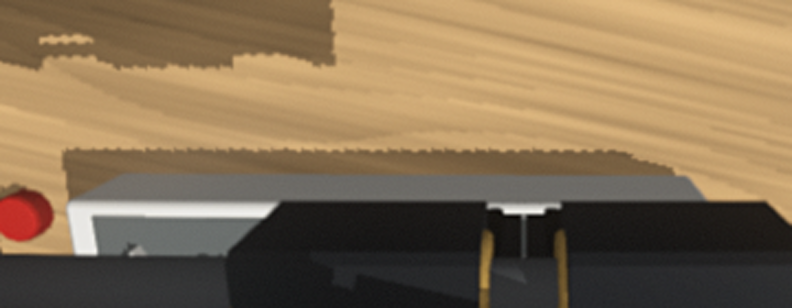

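Backing off hid the keys more, because the camera looks from the robot's side. I'll go forward over the instrument, with the tips at 0.205, clear of the tab at 0.162.

Emit:
{"name": "move_arm", "arguments": {
  "commands": [
    [1,0,0,35,0],
    [1,0,0,70,0],
    [1,0,0,90,0],
    [1,0,0,90,0],
    [1,0,0,90,0],
    [1,0,0,90,0]
  ]
}}

```text
time: 4.4
position: [0.5116, 0.0308, 0.23]
tool_rot: [-0.076, 0.704, 0.076, 0.702]
ft_force: [-1.5, -0.3, -1.0]
grip_width: 0.0001
```

Run:
```python
from h import *
from rig import robot
import pickle
o=robot.get_obs();c=robot.camera('wrist')
cv2.imwrite('pics/w3.png',cv2.resize(c['image'][120:260,20:380,::-1],None,fx=2.2,fy=2.2,interpolation=cv2.INTER_CUBIC))
P={}
for i,t in enumerate(('lamp_key','zero_key','start_key')):
    r=robot.regions_of(c,t)
    for x in r[:2]:
        m=np.argwhere(x['pixels']).mean(0)[::-1]; b=x['bbox']
        print(t,round(x['p'],2),b,m.round(1),atz(c,m,.069,o).round(4))
    P[i]=atz(c,np.argwhere(r[0]['pixels']).mean(0)[::-1],.069,o)[:2]
pickle.dump((o,c),open('w3.pkl','wb'))
p,f=fitkeys(P);print(p,f.round(4))
delta(o,[.486,.073,.23],.215)
```

```text
lamp_key 0.63 [293.3, 153.2, 317.9, 177.3] [304.3 164.6] [0.487 0.072 0.069]
zero_key 0.77 [236.2, 155.2, 260.0, 175.1] [246.7 164.6] [0.499  0.0171 0.069 ]
start_key 0.78 [153.3, 152.8, 202.3, 175.4] [177.6 164.1] [ 0.513  -0.0491  0.069 ]
start_key 0.61 [99.2, 159.5, 116.3, 175.2] [110.9 164.9] [ 0.5278 -0.1144  0.069 ]
[0.48691816 0.07266271 0.21147257] [ 0.     -0.0007  0.0001  0.0002 -0.0002  0.0005]
delta mm [  0.   46.7 -15.9] turn deg 0.06 | pos [0.5116 0.0308 0.23  ] yaw 0.2161 w 0.0001 t 4.4 F [-1.5 -0.3 -1. ]
```

View pics/w3.png

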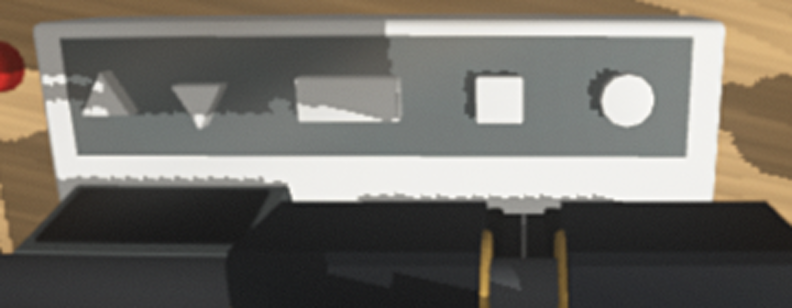

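Both cameras agree on the key row to about 1 mm: lamp (0.487, 0.0726), yaw about 0.213. The tilted, keystone-free key row is fully visible. Next I go above the lamp key.

Emit:
{"name": "move_arm", "arguments": {
  "commands": [
    [1,0,25,-8,0],
    [1,0,46,-15.5,0],
    [1,20,46,-15.5,0],
    [1,60,46,-15.5,0],
    [1,95,46,-15.5,0],
    [1,115,46,-15.5,0],
    [1,118,46,-15.5,0],
    [1,118,46,-15.5,0]
  ]
}}

```text
time: 5.27
position: [0.4867, 0.0721, 0.1118]
tool_rot: [-0.076, 0.704, 0.076, 0.702]
ft_force: [0.3, 0.6, -0.9]
grip_width: 0.0004
```

Emit:
{"name": "move_arm", "arguments": {
  "commands": [
    [1,0,0,0,0],
    [1,0,0,0,0],
    [1,0,0,0,0]
  ]
}}

```text
time: 5.52
position: [0.4889, 0.0721, 0.1141]
tool_rot: [-0.076, 0.702, 0.076, 0.704]
ft_force: [-0.1, -0.1, 0.0]
grip_width: 0.0005
```

Run:
```python
from h import *
from rig import robot
delta(robot.get_obs(),[.4867,.0726,.094],.213)
```

```text
delta mm [20.1  1.  -2.1] turn deg 0.15 | pos [0.4889 0.0721 0.1141] yaw 0.2157 w 0.0005 t 5.52 F [-0.1 -0.1  0. ]
```

Emit:
{"name": "move_arm", "arguments": {
  "commands": [
    [1,8,0,-1,0],
    [1,14,0,-1,0],
    [1,18,0,-1,0],
    [1,20,0,-1,0],
    [1,21,0,-1,0],
    [1,22,0,-1,0]
  ]
}}

```text
time: 6.02
position: [0.4866, 0.072, 0.0904]
tool_rot: [-0.076, 0.703, 0.076, 0.703]
ft_force: [-0.7, -0.4, 2.5]
grip_width: 0.0004
```

Emit:
{"name": "move_arm", "arguments": {
  "commands": [
    [1,1,0,0,0],
    [1,1,0,0,0]
  ]
}}

```text
time: 6.18
position: [0.4866, 0.072, 0.0896]
tool_rot: [-0.076, 0.703, 0.076, 0.703]
ft_force: [-0.8, -1.4, 5.0]
grip_width: 0.0009
```

Emit:
{"name": "move_arm", "arguments": {
  "commands": [
    [1,1,0,0,0],
    [1,2,0,0,0],
    [1,2,0,0,0]
  ]
}}

```text
time: 6.43
position: [0.4866, 0.072, 0.0892]
tool_rot: [-0.076, 0.703, 0.076, 0.703]
ft_force: [-5.2, 0.4, 17.3]
grip_width: 0.0003
```

Emit:
{"name": "move_arm", "arguments": {
  "commands": [
    [1,1,0,0,0],
    [1,1,0,0,0]
  ]
}}

```text
time: 6.6
position: [0.4867, 0.072, 0.089]
tool_rot: [-0.076, 0.703, 0.076, 0.703]
ft_force: [-4.9, -0.5, 24.7]
grip_width: 0.0008
```

The lamp key has bottomed: 25 N against the stop. I lift and go to the zero key.

Emit:
{"name": "move_arm", "arguments": {
  "commands": [
    [1,-10,0,0,0],
    [1,-24,0,0,0],
    [1,-24,-28,0,0],
    [1,-24,-57,0,0],
    [1,-24,-57,0,0],
    [1,-24,-57,0,0],
    [1,-24,-57,0,0]
  ]
}}

```text
time: 7.18
position: [0.4985, 0.0165, 0.1103]
tool_rot: [-0.076, 0.703, 0.076, 0.703]
ft_force: [0.6, 0.1, -0.1]
grip_width: 0.0004
```

Run:
```python
from h import *
from rig import robot
delta(robot.get_obs(),[.4987,.0169,.094],.213)
```

```text
delta mm [16.3  0.4  0.3] turn deg 0.11 | pos [0.4985 0.0165 0.1103] yaw 0.2149 w 0.0004 t 7.18 F [ 0.6  0.1 -0.1]
```

Emit:
{"name": "move_arm", "arguments": {
  "commands": [
    [1,8,0,0,0],
    [1,14,0,0,0],
    [1,18,0,0,0],
    [1,20,0,0,0],
    [1,21.5,0,0,0],
    [1,23,0,0,0],
    [1,23,0,0,0],
    [1,23,0,0,0]
  ]
}}

```text
time: 7.85
position: [0.4983, 0.0171, 0.0892]
tool_rot: [-0.076, 0.703, 0.077, 0.703]
ft_force: [-4.3, 2.2, 18.7]
grip_width: 0.0005
```

The zero key has bottomed too, at 19 N. Next is the start key, 68 mm to the right.

Emit:
{"name": "move_arm", "arguments": {
  "commands": [
    [1,-10,0,0,0],
    [1,-23,0,0,0],
    [1,-23,-34,0,0],
    [1,-23,-68,0,0],
    [1,-23,-68,0,0],
    [1,-23,-68,0,0],
    [1,-23,-68,0,0]
  ]
}}

```text
time: 8.43
position: [0.5128, -0.0498, 0.1102]
tool_rot: [-0.076, 0.704, 0.076, 0.702]
ft_force: [0.4, -0.0, 0.3]
grip_width: 0.0007
```

Run:
```python
from h import *
from rig import robot
delta(robot.get_obs(),[.5131,-.0496,.094],.213)
```

```text
delta mm [16.2  0.1  0.4] turn deg 0.12 | pos [ 0.5128 -0.0498  0.1102] yaw 0.2151 w 0.0007 t 8.43 F [ 0.4 -0.   0.3]
```

Emit:
{"name": "move_arm", "arguments": {
  "commands": [
    [1,8,0,0,0],
    [1,14,0,0,0],
    [1,18,0,0,0],
    [1,20,0,0,0],
    [1,21.5,0,0,0],
    [1,23,0,0,0],
    [1,23,0,0,0],
    [1,23,0,0,0]
  ]
}}

```text
time: 9.1
position: [0.5128, -0.049, 0.0892]
tool_rot: [-0.076, 0.703, 0.077, 0.703]
ft_force: [-3.8, 2.8, 16.7]
grip_width: 0.0002
```

The start key has bottomed. Now I rise well clear and look at the tab.

Emit:
{"name": "move_arm", "arguments": {
  "commands": [
    [1,-30,0,0,0],
    [1,-70,0,0,0],
    [1,-110,0,0,0],
    [1,-145,0,10,0],
    [1,-175,10,35,0],
    [1,-200,20,65,0],
    [1,-220,30,95,0],
    [1,-235,40,125,0]
  ]
}}

```text
time: 9.77
position: [0.6285, 0.0167, 0.3252]
tool_rot: [-0.077, 0.702, 0.076, 0.704]
ft_force: [1.5, -0.4, 0.5]
grip_width: 0.0005
```

Emit:
{"name": "move_arm", "arguments": {
  "commands": [
    [-0.3,-5,8,35,0],
    [-0.3,-5,16,68,0],
    [-0.3,-5,16,68,0],
    [-0.3,-5,16,68,0],
    [-0.3,-5,16,68,0]
  ]
}}

```text
time: 10.18
position: [0.689, 0.046, 0.3262]
tool_rot: [-0.076, 0.704, 0.076, 0.702]
ft_force: [0.2, -0.4, -0.2]
grip_width: 0.0262
```

Run:
```python
from h import *
from rig import robot
import pickle
o=robot.get_obs();c=robot.camera('wrist')
cv2.imwrite('pics/w4.png',c['image'][:,:,::-1])
for x in robot.regions_of(c,'tab')[:3]:
    m=np.argwhere(x['pixels']).mean(0)[::-1];print(x['p'],x['bbox'],m,atz(c,m,.1615,o))
pickle.dump((o,c),open('w4.pkl','wb'))
delta(o,[.6307,.034,.15],.213)
```

```text
0.54 [250.3, 104.2, 263.1, 147.5] [256.91358025 122.73333333] [0.63512957 0.03344087 0.1615    ]
0.22 [192.2, 0.0, 235.2, 13.4] [211.03339192   6.44639719] [ 0.54289347 -0.0289391   0.1615    ]
delta mm [176.4   0.7 -58.9] turn deg 0.19 | pos [0.689  0.046  0.3262] yaw 0.2163 w 0.0262 t 10.18 F [ 0.2 -0.4 -0.2]
```

View pics/w4.png

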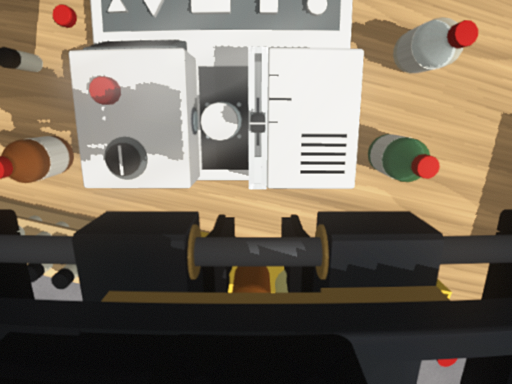

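Wrist view: the tab is at about (257,122), with the slot vertical at column 258. The marks are at rows 75 (open), 99 (long, half) and 122 (shut). The bay and jar lie to the left.

Run:
```python
from h import *
import pickle
o,c=pickle.load(open('w4.pkl','rb'))
cv2.imwrite('pics/w4c.png',cv2.resize(c['image'][60:160,225:305,::-1],None,fx=6,fy=6,interpolation=cv2.INTER_CUBIC))
for n,uv in(('open',(275,75)),('half',(280,99)),('shut',(277,122))): print(n,atz(c,uv,.125,o))
for uv in((257,114),(257,131)): print('tabtop',atz(c,uv,.1615,o))
```

```text
open [0.58438215 0.04154525 0.125     ]
half [0.60695196 0.05219297 0.125     ]
shut [0.63097426 0.05453971 0.125     ]
tabtop [0.62710951 0.03176711 0.1615    ]
tabtop [0.64276793 0.03520035 0.1615    ]
```

View pics/w4c.png

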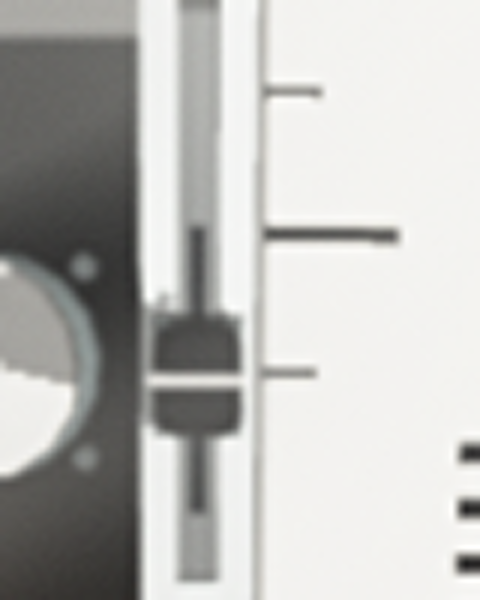

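Run:
```python
from h import *
import pickle
o,c=pickle.load(open('w4.pkl','rb'))
w=.2135;ex=np.array([np.cos(w),np.sin(w)]);ey=np.array([-ex[1],ex[0]])
L=np.array([.4867,.0726])
for n,uv,z in(('open',(273.5,75),.125),('half',(273.5,99.),.125),('shut',(273.5,121.8),.125),('ptr',(257.6,123.2),.1615),('top front',(257.6,111.9),.1615),('top back',(257.6,132.5),.1615)):
  p=atz(c,uv,z,o);d=p[:2]-L;print(n,p.round(4),(d@ex).round(4),(d@ey).round(4))
delta(o,list(L+ex*.135+ey*-.069)+[.157],w)
```

```text
open [0.5847 0.04   0.125 ] 0.0889 -0.0526
half [0.6084 0.0455 0.125 ] 0.1132 -0.0523
shut [0.6316 0.0508 0.125 ] 0.137 -0.052
ptr [0.6354 0.0342 0.1615] 0.1372 -0.0691
top front [0.6251 0.0319 0.1615] 0.1266 -0.0691
top back [0.644  0.0361 0.1615] 0.146 -0.069
delta mm [ 1.694e+02 -1.000e-01 -5.650e+01] turn deg 0.16 | pos [0.689  0.046  0.3262] yaw 0.2163 w 0.0262 t 10.18 F [ 0.2 -0.4 -0.2]
```

Emit:
{"name": "move_arm", "arguments": {
  "commands": [
    [-0.1,0,0,-28,0],
    [-0.1,0,0,-55,0],
    [-0.1,20,0,-55,0],
    [-0.1,60,0,-55,0],
    [-0.1,95,0,-55,0],
    [-0.1,115,0,-55,0],
    [-0.1,120,0,-55,0],
    [-0.1,120,0,-55,0]
  ]
}}

```text
time: 10.95
position: [0.6347, 0.0336, 0.2063]
tool_rot: [-0.076, 0.704, 0.076, 0.702]
ft_force: [-0.2, 0.2, 0.4]
grip_width: 0.0478
```

Run:
```python
from h import *
from rig import robot
o=robot.get_obs()
w=.2135;ex=np.array([np.cos(w),np.sin(w)]);ey=np.array([-ex[1],ex[0]])
L=np.array([.4867,.0726])
delta(o,list(L+ex*.1365+ey*-.069)+[.157],w)
for n,s in(('scene',(180,140)),('top',(200,130))):
    c=robot.camera(n);x,y=(190,150) if n=='scene' else (200,120)
    cv2.imwrite(f'pics/{n}5.png',cv2.resize(c['image'][y:y+130,x:x+150,::-1],None,fx=4,fy=4,interpolation=cv2.INTER_CUBIC))
```

```text
delta mm [49.3  0.4  0.3] turn deg 0.07 | pos [0.6347 0.0336 0.2063] yaw 0.2148 w 0.0478 t 10.95 F [-0.2  0.2  0.4]
```

View pics/scene5.png

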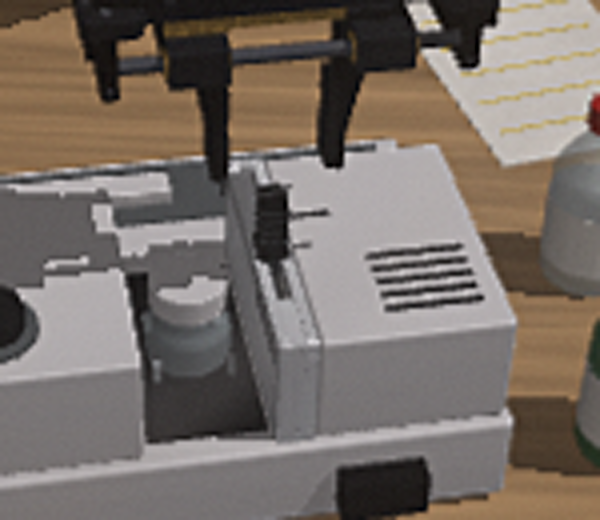

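The fingers straddle the tab, at about (270,220) in the crop, and the tops beside the slot are level. Now I lower and close.

Emit:
{"name": "move_arm", "arguments": {
  "commands": [
    [-0.1,20,0,0,0],
    [-0.1,38,0,0,0],
    [-0.1,46,0,0,0],
    [-0.1,49,0,0,0],
    [-0.1,49,0,0,0],
    [-0.1,49,0,0,0]
  ]
}}

```text
time: 11.55
position: [0.6373, 0.034, 0.16]
tool_rot: [-0.076, 0.702, 0.076, 0.704]
ft_force: [-0.0, -0.3, 0.9]
grip_width: 0.0481
```

Emit:
{"name": "move_arm", "arguments": {
  "commands": [
    [1,0,0,0,0],
    [1,0,0,0,0],
    [1,0,0,0,0],
    [1,0,0,0,0],
    [1,0,0,0,0],
    [1,0,0,0,0],
    [1,0,0,0,0],
    [1,0,0,0,0]
  ],
  "newtons": 40
}}

```text
time: 12.22
position: [0.6363, 0.0345, 0.1586]
tool_rot: [-0.076, 0.703, 0.076, 0.703]
ft_force: [-1.0, 1.0, 0.9]
grip_width: 0.014
```

Run:
```python
from h import *
from rig import robot
o=robot.get_obs()
delta(o,o['position'],.2135)
c=robot.camera('scene')
cv2.imwrite('pics/s6.png',cv2.resize(c['image'][150:280,190:340,::-1],None,fx=4,fy=4,interpolation=cv2.INTER_CUBIC))
```

```text
delta mm [0. 0. 0.] turn deg 0.12 | pos [0.6363 0.0345 0.1586] yaw 0.2155 w 0.014 t 12.22 F [-1.   1.   0.9]
```

View pics/s6.png

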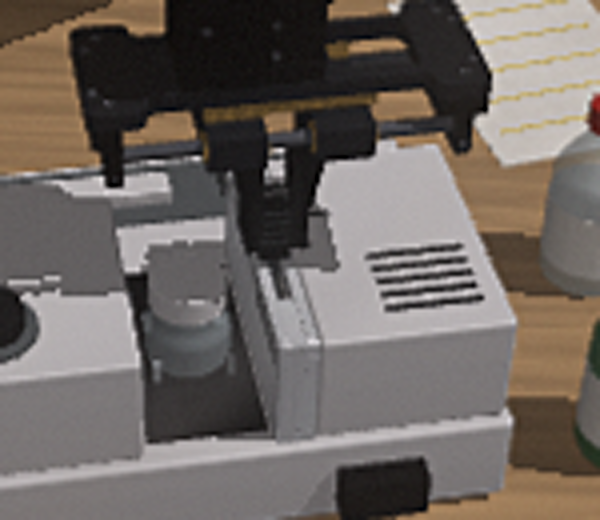

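The grip is 14 mm wide, which is the tab's width. Pulling slowly towards the operator.

Emit:
{"name": "move_arm", "arguments": {
  "commands": [
    [1,0,0,-3,0],
    [1,0,0,-7,0],
    [1,0,0,-11,0],
    [1,0,0,-15,0],
    [1,0,0,-19,0],
    [1,0,0,-22,0],
    [1,0,0,-24,0],
    [1,0,0,-24,0]
  ]
}}

```text
time: 12.93
position: [0.6142, 0.0296, 0.1587]
tool_rot: [-0.076, 0.701, 0.076, 0.705]
ft_force: [5.0, 3.9, -3.1]
grip_width: 0.0137
```

Emit:
{"name": "move_arm", "arguments": {
  "commands": [
    [1,0,0,0,0],
    [1,0,0,0,0],
    [1,0,0,0,0],
    [1,0,0,0,0]
  ]
}}

```text
time: 13.27
position: [0.6146, 0.0297, 0.1586]
tool_rot: [-0.076, 0.701, 0.076, 0.705]
ft_force: [6.2, 4.5, -2.4]
grip_width: 0.0138
```

Run:
```python
from h import *
from rig import robot
o=robot.get_obs()
w=.2135;ex=np.array([np.cos(w),np.sin(w)])
delta(o,o['position'],w)
print('moved',(o['position'][:2]-[.6363,.0345])@ex,'F along -x',o['ft_force'][:2]@ex)
cs=[robot.camera(n) for n in('scene','top')]
a=[cv2.resize(c['image'][y:y+100,x:x+100,::-1],(400,400),interpolation=cv2.INTER_CUBIC) for c,(x,y) in zip(cs,((210,160),(200,130)))]
cv2.imwrite('pics/s7.png',np.hstack(a))
for c in cs:
  for x in robot.regions_of(c,'tab')[:2]: print(x['p'],x['bbox'])
```

```text
delta mm [0. 0. 0.] turn deg 0.09 | pos [0.6146 0.0297 0.1586] yaw 0.2151 w 0.0138 t 13.27 F [ 6.2  4.5 -2.4]
moved -0.02227416185598913 F along -x 6.9776678342804015
0.7 [221.3, 190.4, 229.7, 202.4]
0.54 [334.6, 208.2, 365.5, 265.9]
```

View pics/s7.png

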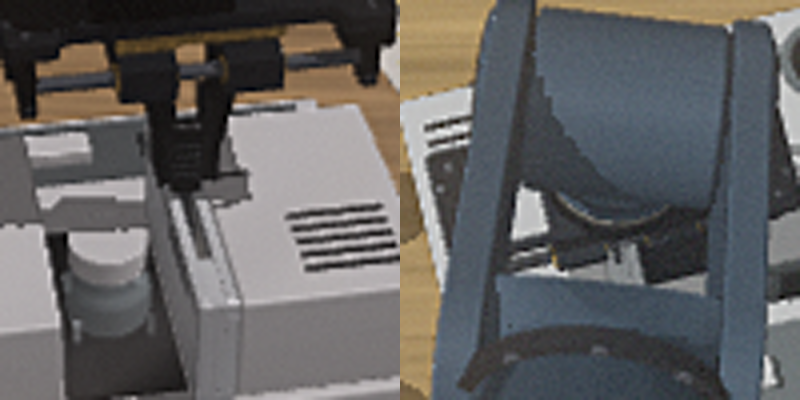

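Moved 22.3 mm with 7.0 N, where half travel should give about 6.6 N, so it's about right. A 1 mm trim, then a steady hold.

Emit:
{"name": "move_arm", "arguments": {
  "commands": [
    [1,0,0,-1,0],
    [1,0,0,-1,0],
    [1,0,0,-1,0],
    [1,0,0,-1,0],
    [1,0,0,-1,0],
    [1,0,0,-1,0],
    [1,0,0,-1,0],
    [1,0,0,-1,0]
  ]
}}

```text
time: 14.13
position: [0.6137, 0.0295, 0.1587]
tool_rot: [-0.076, 0.701, 0.076, 0.705]
ft_force: [5.3, 3.7, -2.7]
grip_width: 0.0138
```

Emit:
{"name": "move_arm", "arguments": {
  "commands": [
    [1,0,0,0,0],
    [1,0,0,0,0],
    [1,0,0,0,0],
    [1,0,0,0,0],
    [1,0,0,0,0],
    [1,0,0,0,0],
    [1,0,0,0,0],
    [1,0,0,0,0]
  ]
}}

```text
time: 14.8
position: [0.6137, 0.0295, 0.1586]
tool_rot: [-0.076, 0.701, 0.076, 0.705]
ft_force: [5.2, 3.9, -4.1]
grip_width: 0.0135
```

Run:
```python
from h import *
from rig import robot
w=.2135;ex=np.array([np.cos(w),np.sin(w)])
for k in range(4):
    o=robot.get_obs();print('moved',(o['position'][:2]-[.6363,.0345])@ex,'F',o['ft_force'][:2]@ex,o['grip_width'],o['time'])
    c=robot.camera('wrist' if k<3 else 'scene')
    if k==2: cv2.imwrite('pics/w8.png',c['image'][:,:,::-1])
cv2.imwrite('pics/s8.png',cv2.resize(c['image'][150:280,190:340,::-1],None,fx=4,fy=4,interpolation=cv2.INTER_CUBIC))
```

```text
moved -0.023154878520259298 F 5.871927194466732 0.013545677027960477 14.8
moved -0.02314530757949748 F 5.87975530156309 0.013623750982186994 14.85
moved -0.023120954229894155 F 5.86202235695431 0.013525580819158122 14.9
moved -0.02314822339106769 F 6.165181033539472 0.01355142870134511 14.95
```

View pics/s8.png

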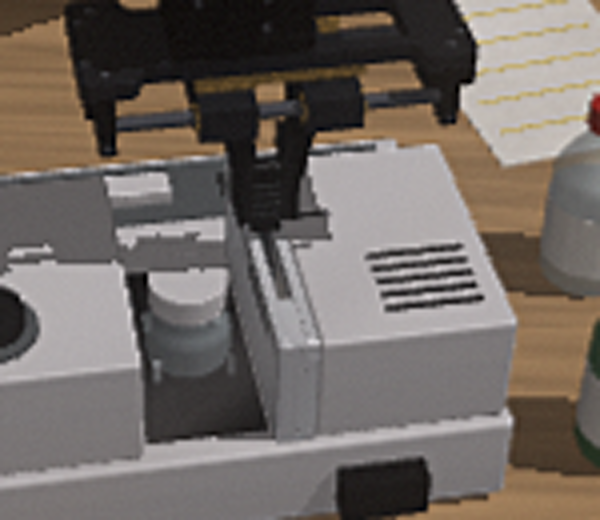

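View pics/w8.png

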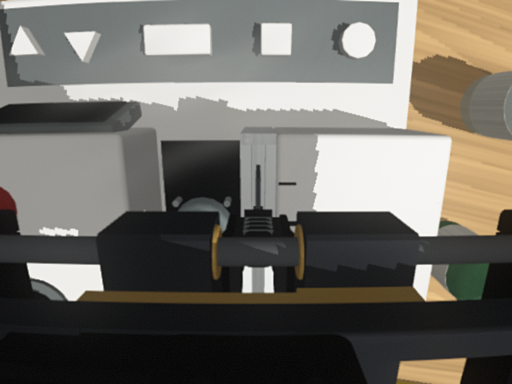

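Wrist view: all keys are up. The fully-open mark is at (287,184) and the tab's ribbed front is at about (257,212–232) between the fingers. I'll use this to check the travel.

Run:
```python
from h import *
from rig import robot
import pickle
o=robot.get_obs();_,c=pickle.load(open('w4.pkl','rb'))
im=cv2.imread('pics/w8.png');cv2.imwrite('pics/w8c.png',cv2.resize(im[160:250,220:310],None,fx=6.5,fy=6.5,interpolation=cv2.INTER_CUBIC))
w=.2135;ex=np.array([np.cos(w),np.sin(w)]);L=np.array([.4867,.0726])
for z,v in((.125,184),(.125,207),(.1275,209),(.1275,212),(.1615,212),(.1615,215),(.1615,232),(.1615,236)):
    print(z,v,((atz(c,(258,v),z,o)[:2]-L)@ex).round(4))
```

```text
0.125 184 0.0896
0.125 207 0.1033
0.1275 209 0.1037
0.1275 212 0.1055
0.1615 212 0.0939
0.1615 215 0.0953
0.1615 232 0.1037
0.1615 236 0.1057
```

View pics/w8c.png

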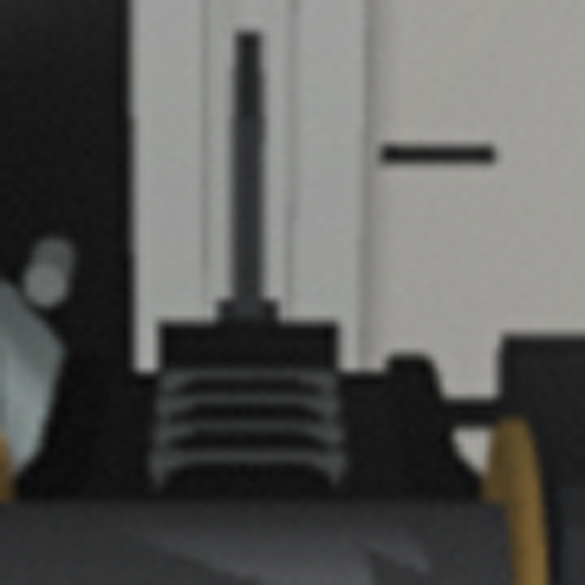

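The tab's foot front edge is at image row 209.5, which puts its centre at 0.113, against 0.1132 for the half mark. That is within 1 mm of half travel. It has been steady for over 1 s, so I hand in.

Run:
```python
from rig import robot
print(robot.hand_in())
o=robot.get_obs();print(o['time'],o['position'],o['ft_force'],o['grip_width'])
```

```text
the job is handed in; nothing more can be done
None
the job is handed in; nothing more can be done
```

I pressed the lamp, dark-zero and start keys one at a time with the shutter shut. I then gripped the shutter tab with 40 N, drew it to the half-way mark, and handed the job in at about 15 s with the gripper still holding it.

- **Keys:** each one went down to its stop, with 17–25 N on the tool at the bottom. The last wrist picture shows them all up.
- **Shutter position:** the tool reading put the travel at about 23.1 mm. The last wrist picture put the tab's centre over the half mark (113.0 mm against 113.2 mm), so the two differ by about 1 mm. Both are well inside the 4 mm limit.
- **Spring force:** it read about 5.9–6.2 N in the last readings, slightly under the expected 6.6 N. It had read 7.0 N just before the final 1 mm trim, so the force readings vary by about 1 N.
- **Hold:** the tool stayed within 0.1 mm over the last 0.15 s of readings, and the tab stayed in the grip at 13.5 mm.
- **Bystanders:** I saw no contact with the jar, bottles, caps or vial, and the jar stands where it was. I did not measure their positions again at the end.

The hand-in gave no verdict.

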